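# Brace the telescopic glass rail and flip its cam lock

## Task

The telescopic chrome hook rail is loose at its free end. Draw its inner tube out until the rubber foot bears snugly and firmly on the soft sandstone without crushing it, then flip the cam lever over centre so that it lies shut across the collar and locks the tube. Let go, and leave the hanging tumblers, decanter, ice bucket and stone tray where they are.

Things in the scene. Friction and masses are not known exactly. Their poses are not given: they have to be found in the camera images.
- collar (a point): Centre of the black clamp collar (40 mm across, 36 mm long) on the tube axis, 200 mm above the ledge, at the free end of the fixed 28 mm chrome outer tube, which runs 320 mm to a stone cheek and carries three hooks with tumblers. Axes: y along the tubes towards the rubber foot, z up, x level across the tubes, the way the lever falls shut.
- tube_grip (a point): Point on the axis of the 22 mm chrome inner tube, 85 mm from the collar centre when fully in; moves with the tube, axes as collar. The tube is bare for at least 50 mm to either side along y. Take it from above with a finger on either side (in x); a grip of 60 N holds it without slipping.
- tube (a joint): How far the inner tube is drawn out, m: 0 fully in, 0.135 end of travel, growing along the collar's +y. With the lever open its wiper seal drags at a steady 8 N and keeps it where it is left; with the lever shut it is locked (it holds over 25 N).
- foot: Black rubber foot on the end of the inner tube, 40 mm across, 15 mm thick; origin on the tube axis at its back, front face 15 mm further along y. Springy: about 8 N per mm of squash. A good brace leaves 5 to 8 N on the stone after letting go (the seal gives back what is above about 8 N; under 3 N is loose). Above 18 N the soft stone crumbles.
- cheek: Right-hand sandstone cheek the foot is to bear on: a pier 130 mm wide, 235 mm high; origin on the ledge below the flat face of its lower courses, which looks to the collar (its -y). The foot meets the top course, which is laid unevenly: its face stands 2 to 26 mm nearer to the collar than that flat face; how much is not measured.
- lever (a joint): Cam lever angle, rad, about the collar's y: starts open between 0 and 0.3 (0 = standing, leaning 0.43 rad from upright to the collar's -x; upright at 0.43), shut at 2.0 (level across the collar, pointing to its +x). Free up to 0.4, it then resists, most near 1.1 (9 N at 50 mm from the pivot), down to nothing at dead centre, 1.6; past that it snaps shut by itself, short of that it springs back.
- lever_pivot (a point): On the lever's axis, 10 mm to the collar's -x and 31 mm above the tube axis. Turns with the lever: x along the blade to its tip, y along the tubes, z out of the pushed face (to the collar's -x when open, up when shut). The chrome blade is 6 mm thick, 16 mm wide, 4 to 70 mm from the axis; its pushed face lies 4 mm out along z. Push it; over 40 N, or a hard squeeze, bends it.
- lever_tip (a point): Tip of the lever blade (black finger tab, 20 mm wide), 68 mm from the pivot; axes as lever_pivot.
- tumbler_a_foot (a point): Centre of the underside of the hanging glass tumbler farthest from the collar (72 mm across, 88 mm tall, chrome ring and wire bail); it hangs below the outer tube, 22 mm above the ledge, and swings freely on its hook. Not to be knocked.
- tumbler_b_foot (a point): Centre of the underside of the hanging glass tumbler second from the collar (72 mm across, 88 mm tall, chrome ring and wire bail); it hangs below the outer tube, 22 mm above the ledge, and swings freely on its hook. Not to be knocked.
- tumbler_c_foot (a point): Centre of the underside of the hanging glass tumbler nearest to the collar (72 mm across, 88 mm tall, chrome ring and wire bail); it hangs below the outer tube, 22 mm above the ledge, and swings freely on its hook. Not to be knocked.
- decanter_mid (a point): centre of the empty square glass decanter, half-way up: 84 mm square, 193 mm tall, loose on the ledge behind the rail. Not to be disturbed.
- bucket_mid (a point): centre of the white ceramic ice bucket, 65 mm up: 150 mm across, 170 mm tall with its shut flip-top lid, loose on the ledge behind the tumblers. Not to be disturbed.
- tray_mid (a point): centre of the grey stone tray of whisky cubes: 125 x 95 mm, 28 mm tall, loose on the ledge in front of the inner tube. Not to be disturbed.

How it is judged:
On the way, in this order (a step that is already met when the one before it is completed fails the run):
1. the tube is drawn out and the rubber foot bears on the stone with the lever still open (contact force between foot and anything else above 3 N and value of joint lever below 0.7 rad), for 0.2 s.
2. the lever is flipped over centre and lies shut (value of joint lever above 1.88 rad), for 0.2 s.
At the end, for the whole second after the job is handed in: The cam lever lies shut past centre (angle above 1.88 of 2.0 rad), the tube is at rest, and the rubber foot still bears on the stone with 3 to 18 N; tumblers, decanter, ice bucket and stone tray are where they were (tumbler feet within 40 mm, the others within 20 mm) (value of joint lever above 1.88 rad and contact force between foot and anything else between 3 and 18 N and velocity of joint tube between -0.003 and 0.003 m/s and not (distance of any of tumbler_a_foot, tumbler_b_foot, tumbler_c_foot from where it was at the start of the episode above 0.04 m) and not (distance of any of decanter_mid, bucket_mid, tray_mid from where it was at the start of the episode above 0.02 m)); the robot touches nothing.
It fails at once if the foot is pressed on the stone (or squeezed) with more than 18 N (contact force between foot and anything else above 18 N).
It fails at once if the cam lever is pushed or squeezed with more than 45 N (contact force between lever and the fingers above 45 N).
It fails at once if a hanging tumbler is knocked: its foot swings more than 40 mm (distance of any of tumbler_a_foot, tumbler_b_foot, tumbler_c_foot from where it was at the start of the episode above 0.04 m).
It fails at once if the decanter, ice bucket or stone tray is shifted more than 20 mm (distance of any of decanter_mid, bucket_mid, tray_mid from where it was at the start of the episode above 0.02 m).
It also fails if it takes over 53 s, if anything falls off the work surface, if the arm or the gripper's body presses on something with over 40 N, if the wrist force passes 120 N, or if a joint passes its speed limit or range.

## Robot

A 7-joint arm with a two-finger parallel gripper is mounted at the origin on the work surface. World frame = base frame: x ahead of the robot, y to its left, z up, the work surface at z = 0. Lengths are in m, angles in rad, forces in N, time in s.
With the tool pointing down it reaches from about 0.425 to 0.925 m from the base axis. Payload 6.8 kg.
Tool frame: the origin (TCP) lies midway between the tips of the shut fingers; the grasp point (between the pads) lies 19 mm behind it (grip_point_offset is the distance from the TCP to the grasp point, in m); y points along the fingers, x is the direction in which the jaws open and shut, and the axes are right-handed (so a half turn about y gives the same grasp; the last joint's range is limited). The gripper opens to 85 mm and grips with 20 to 120 N. Pads are 22 mm wide; open, the fingers measure 114 mm over their backs; the gripper's body (76 mm by 85 mm) begins 54 mm behind the grasp point. The pads swing forward as they close: fully open they stand 13 mm farther back than shut.
Start: joints at [1.026, 0.477, 0.022, 1.555, -0.011, 1.109, -0.083], TCP at [0.286, -0.612, 0.196] pointing down, gripper open.
Joint ranges: [-2.96, 2.96], [-0.34, 2.1], [-1.41, 1.46], [0.24, 2.44], [-1.37, 4.51], [0.17, 1.92], [-2.96, 2.96]. Speed limits (rad/s): [2.39, 2.39, 3.14, 3.14, 3.14, 3.14, 3.14].

## Interface

Orientations are given as a unit quaternion [w, x, y, z].
In Python, from station import get_obs, read_camera, hand_in, grip_point_offset gives the robot as it stands.
- The arm moves only by the tool play_rows, never from a script. Its argument "increments" is a list of rows, each a list of 2 entries, a list of its own where there are three numbers: the shift along the tool's x, y, z in m, then the turn, a rotation vector about the tool's x, y, z in degrees. In form: [[[tx, ty, tz], [ax, ay, az]], ...]. A call has 1 to 20 rows; each row shifts and turns the commanded pose from where the row before left it, along the tool's axes as they then stand; what a row does not reach is not made up. A row lasts 1/12 s, in which the tool goes at most 41.7 mm and 7.16 degrees, less where a joint would pass 70% of its speed; a pose out of reach is approached as far as the arm can. A call with a gripper value outside its range is refused whole. "gripper" is the finger opening in m, from 0 to 0.0854, set as the call begins (left out, the last holds). The fingers move at their own pace and stop on an object; "grip_force" is the grip in N (left out, the last holds). Time passes only in rows, so rows that do not move let the fingers close. It gives the time, the measured TCP pose, the force and the opening at its end, in the units of the state.
- get_obs(): the state, without advancing time (a new reading comes with each control period).
- read_camera(name): name is "scene" or "top" or "wrist"; returns a dict with "color" (480x640x3 uint8, red, green, blue), "range_z" (480x640 float32, m along the optical axis (not along the pixel's ray), 0 where there is no reading), "intrinsics" (3x3 intrinsics, pixels), "R" (3x3) and "t" (3): a world point X has camera coordinates R X + t; the wrist camera has in their place "hand_eye" (4x4, takes a point from camera to tool coordinates, whose origin is the TCP and whose axes are the tool frame's). Camera axes: x right, y down, z forward; pixel columns grow to the right and rows downward; lengths in m; the calibration is good to about 2 mm. A picture is of the moment at which its call begins: read the wrist's pose just before it.
- hand_in(): hands the job in, once; it reports no verdict.
The state is a dict: "t": time; "q": joint angles; "joint_vel": joint speeds; "joint_torque": joint torques, N m; "eef_pos": TCP position; "tool_rot": TCP orientation; "contact_force": force on the tool from outside, world axes, zero at the start; "torque": the same for the moment, N m; "gripper_width": opening from 0.0 (shut) to 1.0 (fully open).
Only numpy, scipy, OpenCV 4.12 (cv2) and the standard library are available. Lean on these libraries where they do the work, as an engineer would, in place of code of your own. Each camera call takes 0.05 s, during which the arm holds its last target. There are 200 camera calls.

## Working session

There is one attempt and no reset: what is moved stays moved. The work goes in short steps, Python scripts to look and compute and a tool call to move; the robot and the scene stay as the last step left them, time stands still between calls to the robot, and variables do not carry over. Pictures are saved under pics/ and viewed, about 8 in all and at most 12, crops included, and the job is handed in when it is done.

Besides the shell and the picture viewer there is one more tool, called after "Request:" as name([rows], argument=value, ...), one row to a line, values as JSON. play_rows: Moves the arm, as the interface text tells. Its arguments: {"type":"object","properties":{"increments":{"type":"array","items":{"type":"array"}},"gripper":{"type":"number"},"grip_force":{"type":"number"}},"required":["increments"]}

```bash
ls; mkdir -p pics; cat > h.py <<'E'
import numpy as np, cv2
from station import *
def snap(n,f):
    c=read_camera(n); cv2.imwrite(f'pics/{f}.png',c['color'][:,:,::-1]); np.savez(f'pics/{f}.npz',**c); return c
def pt(f,u,v,z=None):
    c=np.load(f'pics/{f}.npz'); 
    if z is None: z=np.median(c['range_z'][v-1:v+2,u-1:u+2])
    p=np.linalg.inv(c['intrinsics'])@[u,v,1]*z
    return c['R'].T@(p-c['t'])
E
python3 - <<'E'
from h import *
o=get_obs();print(o, grip_point_offset)
for n in('scene','top'):
    c=snap(n,n+'0');print(c['intrinsics'],c['R'],c['t'])
E
```

```text
pics
{'t': 0.0, 'q': array([ 1.02593283,  0.47777257,  0.02236961,  1.55649954, -0.01152285,
        1.10930055, -0.08312825]), 'joint_vel': array([ 5.98722586e-04,  4.76642978e-04,  3.15533428e-05,  6.44903295e-04,
       -1.81758118e-03,  1.07637735e-03,  6.92933532e-04]), 'joint_torque': array([-9.80724035e-04, -5.96456945e+01,  1.60768602e+00, -2.81200325e+01,
        1.24619779e-02,  9.22837498e-03, -5.65417895e-05]), 'eef_pos': array([ 0.28521136, -0.61103006,  0.19452451]), 'tool_rot': array([ 0.59675283, -0.5961294 ,  0.38038818, -0.37923689]), 'contact_force': array([ 0.31128381, -0.75446834,  0.22856797]), 'torque': array([ 0.00262503, -0.01121432,  0.07301614]), 'gripper_width': 0.9972302316103603} 0.0187
[[515.93999577   0.         317.16741459]
 [  0.         515.93999577 231.80167314]
 [  0.           0.           1.        ]] [[ 0.2401023   0.97065931  0.01309187]
 [ 0.83465795 -0.19953711 -0.51335275]
 [-0.49567831  0.13418441 -0.85807783]] [-0.11119709 -0.41338516  1.2956791 ]
[[480.18688166   0.         323.34075325]
 [  0.         480.18688166 247.85775264]
 [  0.           0.           1.        ]] [[ 0.01369382 -0.99990158 -0.00305074]
 [-0.99349419 -0.01326097 -0.11310806]
 [ 0.11305647  0.00457978 -0.99357801]] [-0.02732837  0.6117652   1.01687129]
```

View pics/scene0.png

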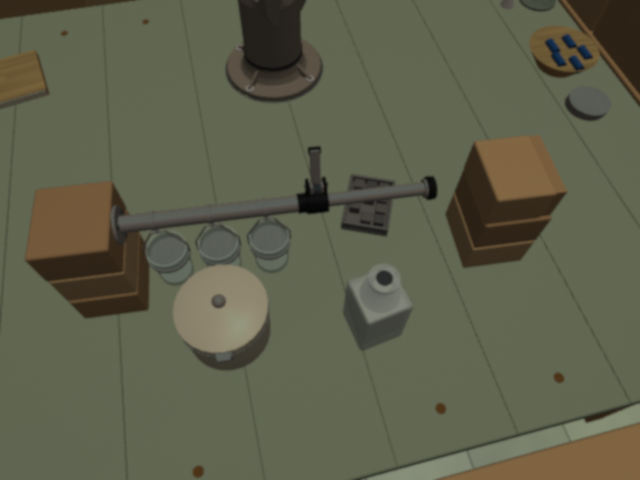

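View pics/top0.png

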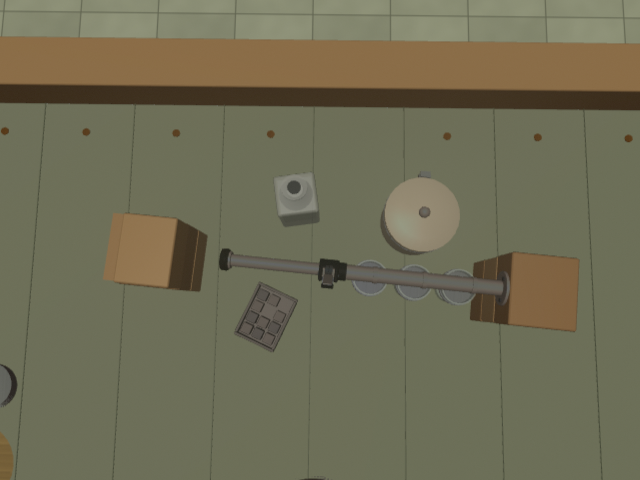

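```bash
python3 - <<'E'
from h import *
def ray(f,u,v,h):
    c=np.load(f'pics/{f}.npz');d=c['R'].T@np.linalg.inv(c['intrinsics'])@[u,v,1];o=-c['R'].T@c['t'];return o+d*(h-o[2])/d[2]
np.set_printoptions(precision=4,suppress=True)
for n,l in dict(top0=[(500,287),(400,276),(365,273),(332,271),(300,267),(270,264),(250,262),(226,260),(327,283),(148,250),(295,190),(268,317)],scene0=[(130,221),(280,206),(313,203),(350,198),(400,191),(429,187),(315,152),(316,175),(510,165)]).items():
    for u,v in l: print(n,u,v,'depth',pt(n,u,v),'ray.2',ray(n,u,v,.2))
im=cv2.imread('pics/top0.png')[195:315,90:370];a=cv2.resize(im,None,fx=2.8,fy=2.8,interpolation=2)
im=cv2.imread('pics/scene0.png')[125:265,280:560];b=cv2.resize(im,None,fx=2.8,fy=2.8,interpolation=2)
cv2.imwrite('pics/crop.png',np.clip(np.vstack([a,b])[:600,:784]*1.5,0,255).astype('uint8'))
E
```

```text
top0 500 287 depth [ 0.5252 -0.3383  0.2132] ray.2 [ 0.5257 -0.3431  0.2   ]
top0 400 276 depth [ 0.5425 -0.1587  0.2134] ray.2 [ 0.5433 -0.1608  0.2   ]
top0 365 273 depth [ 0.5472 -0.0957  0.2126] ray.2 [ 0.5479 -0.0968  0.2   ]
top0 332 271 depth [ 0.5483 -0.0357  0.2378] ray.2 [ 0.5508 -0.0363  0.2   ]
top0 300 267 depth [0.5566 0.022  0.2106] ray.2 [0.5573 0.0225 0.2   ]
top0 270 264 depth [0.5613 0.0765 0.2107] ray.2 [0.5621 0.0777 0.2   ]
top0 250 262 depth [0.5646 0.1132 0.2092] ray.2 [0.5653 0.1146 0.2   ]
top0 226 260 depth [0.5669 0.1552 0.2177] ray.2 [0.5684 0.1589 0.2   ]
top0 327 283 depth [ 0.525 -0.027  0.292] ray.2 [ 0.5287 -0.0274  0.2   ]
top0 148 250 depth [0.5815 0.291  0.2335] ray.2 [0.585  0.3035 0.2   ]
top0 295 190 depth [0.7031 0.0351 0.1927] ray.2 [0.7014 0.0346 0.2   ]
top0 268 317 depth [0.4597 0.1014 0.0072] ray.2 [0.4657 0.0788 0.2   ]
scene0 130 221 depth [ 0.5294 -0.321   0.2132] ray.2 [ 0.5201 -0.3243  0.2   ]
scene0 280 206 depth [ 0.5551 -0.087   0.2116] ray.2 [ 0.5473 -0.086   0.2   ]
scene0 313 203 depth [ 0.5637 -0.0347  0.2147] ray.2 [ 0.5541 -0.0322  0.2   ]
scene0 350 198 depth [0.5641 0.0273 0.2085] ray.2 [0.5585 0.0295 0.2   ]
scene0 400 191 depth [0.5704 0.1109 0.2097] ray.2 [0.5642 0.1145 0.2   ]
scene0 429 187 depth [0.5784 0.157  0.2169] ray.2 [0.5677 0.1646 0.2   ]
scene0 315 152 depth [ 0.5243 -0.0224  0.2917] ray.2 [ 0.4506 -0.0035  0.2   ]
scene0 316 175 depth [ 0.5371 -0.0236  0.2511] ray.2 [ 0.4996 -0.0138  0.2   ]
scene0 510 165 depth [0.5789 0.2941 0.2351] ray.2 [0.5559 0.3175 0.2   ]
```

```bash
python3 - <<'E'
from h import *
np.set_printoptions(precision=4,suppress=True)
# point cloud in collar/tube area, both cams
for n in('top0','scene0'):
    c=np.load(f'pics/{n}.npz');K=c['intrinsics'];v,u=np.mgrid[:480,:640];z=c['range_z']
    P=np.stack([(u-K[0,2])/K[0,0]*z,(v-K[1,2])/K[1,1]*z,z],-1)
    W=(P-c['t'])@c['R']; W=W[z>0]
    m=(W[:,2]>.195)&(W[:,2]<.235)&(W[:,1]>-.45)&(W[:,1]<.25)&(W[:,0]>.5)&(W[:,0]<.68)
    Q=W[m]
    for y0 in np.arange(-.42,.25,.03):
        s=Q[(Q[:,1]>y0)&(Q[:,1]<y0+.03)]
        if len(s)>5: print(n,round(y0+.015,3),len(s),s[:,0].min(),np.median(s[:,0]),s[:,0].max(),'z',np.percentile(s[:,2],95))
    s=W[(W[:,1]>.26)&(W[:,1]<.5)&(W[:,2]>.05)&(W[:,0]>.45)&(W[:,0]<.8)]
    for a,b in((.05,.08),(.08,.1),(.1,.13),(.13,.16),(.16,.19),(.19,.22),(.225,.25)):
        q=s[(s[:,2]>a)&(s[:,2]<b)]
        if len(q)>5: print(n,'cheek',a,len(q),q.min(0),q.max(0),np.percentile(q[:,1],5))
    print('max z',W[(abs(W[:,1]+.01)<.06)&(W[:,0]<.68)&(W[:,0]>.45)&(W[:,2]>.22)])if n=='top0' else 0
E
```

```text
top0 -0.405 720 0.5008668732502038 0.5428449284418517 0.5855493747153866 z 0.23468432015320845
top0 -0.375 741 0.5004617806081334 0.5425757002041239 0.5872328371843676 z 0.23468552764291
top0 -0.345 789 0.5002208387777465 0.5353007866860945 0.5888299882984542 z 0.23421244526720608
top0 -0.315 259 0.5126914201451547 0.5267697481927578 0.5417278669748644 z 0.2143463717675122
top0 -0.285 264 0.5141175133531685 0.52983058683967 0.5450883824141437 z 0.21545034220357057
top0 -0.255 254 0.5190325974125338 0.5321040131892213 0.5480029898466089 z 0.21502300972301192
top0 -0.225 250 0.5206555863928748 0.5345788568151254 0.5495962198895885 z 0.21470104660971648
top0 -0.195 267 0.5236233964511431 0.537609292721559 0.5533339663688869 z 0.2155348397855394
top0 -0.165 254 0.5268861778589993 0.5406759177401883 0.5560101378468333 z 0.21451350967926017
top0 -0.135 250 0.5300684582738461 0.5437636082934798 0.5592595527883145 z 0.2149663145062793
top0 -0.105 268 0.531470352438275 0.5455799949562213 0.5612666045217968 z 0.21522509892589267
top0 -0.075 246 0.5348268094044009 0.5486370864060357 0.565288294
[... 3149 characters left out ...]
0.255 388 0.5773994459997507 0.617395171672579 0.6410445685648279 z 0.23373823896829773
scene0 cheek 0.05 454 [0.5153 0.26   0.0502] [0.6532 0.367  0.0799] 0.261896389557371
scene0 cheek 0.08 224 [0.5137 0.2609 0.0801] [0.6533 0.3675 0.0999] 0.26404604602491105
scene0 cheek 0.1 452 [0.5137 0.2601 0.1   ] [0.6531 0.3675 0.13  ] 0.26339492191527364
scene0 cheek 0.13 575 [0.5156 0.26   0.13  ] [0.6534 0.3676 0.16  ] 0.26442684981348064
scene0 cheek 0.16 488 [0.6394 0.2601 0.16  ] [0.652  0.3634 0.19  ] 0.2655965495619295
scene0 cheek 0.19 548 [0.6395 0.26   0.19  ] [0.6497 0.3636 0.22  ] 0.26512269936175803
scene0 cheek 0.225 4037 [0.5145 0.26   0.225 ] [0.6495 0.3731 0.2392] 0.2651401511808664
```

View pics/crop.png

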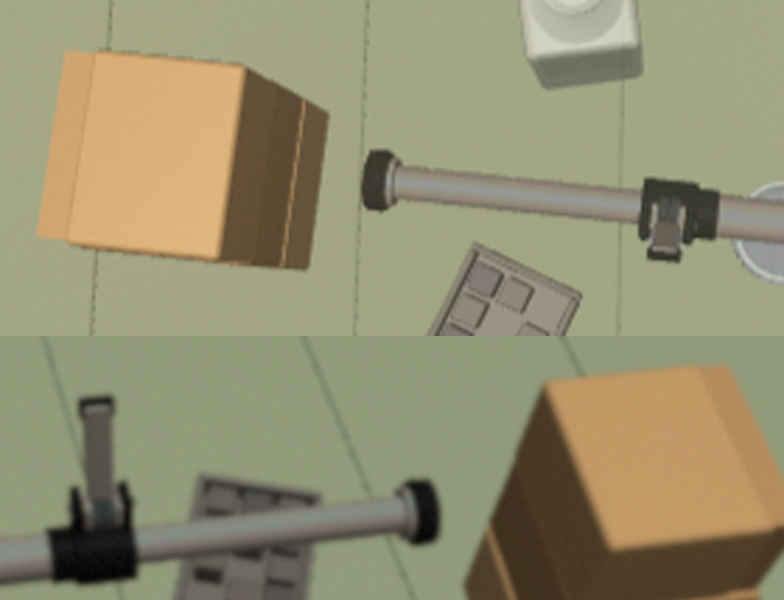

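```bash
cat >> h.py <<'E'
from scipy.spatial.transform import Rotation as Ro
th=np.arctan(.0925)
CX=np.array([np.cos(th),-np.sin(th),0]);CY=np.array([np.sin(th),np.cos(th),0])
T=np.stack([CX,[0,0,-1],CY],1)
COL=np.array([.5536,-.027,.2])
def rel(o=None):
    o=o or get_obs();w,x,y,z=o['tool_rot'];R=Ro.from_quat([x,y,z,w])
    e=(R.inv()*Ro.from_matrix(T)).as_rotvec(degrees=True)
    p=T.T@(o['eef_pos']-COL)*1000
    f=T.T@o['contact_force']
    print('t',round(o['t'],2),'TCP rel collar mm (x,down,y)',p.round(2),'rot to go deg(tool)',e.round(2),'F(x,down,y)',f.round(2),'w',round(o['gripper_width'],3)); return p,f
E
python3 -c "
from h import *
rel();o=get_obs();w,x,y,z=o['tool_rot'];print(Ro.from_quat([x,y,z,w]).as_matrix())"
```

```text
t 0.1 TCP rel collar mm (x,down,y) [-213.37    5.4  -606.34] rot to go deg(tool) [-4.000e-02 -5.969e+01 -9.000e-02] F(x,down,y) [ 0.75  0.22 -1.48] w 1.003
[[ 4.23077333e-01 -8.26235768e-04  9.06093201e-01]
 [-9.06092079e-01  1.43270988e-03  4.23078115e-01]
 [-1.64773096e-03 -9.99998632e-01 -1.42498609e-04]]
```

Request:
play_rows([
  [[0, -0.02, 0], [0, -6.63, 0]],
  [[0, -0.02, 0], [0, -6.63, 0]],
  [[0, -0.02, 0], [0, -6.63, 0]],
  [[0, -0.02, 0], [0, -6.63, 0]],
  [[0, -0.02, 0], [0, -6.63, 0]],
  [[0, -0.02, 0], [0, -6.63, 0]],
  [[0, -0.02, 0], [0, -6.63, 0]],
  [[0, -0.02, 0], [0, -6.63, 0]],
  [[0, -0.02, 0], [0, -6.63, 0]],
  [[0, 0, 0], [0, 0, 0]],
], gripper=0.0854)

```text
t: 0.93
eef_pos: [0.2862, -0.6129, 0.3798]
tool_rot: [-0.705, 0.708, -0.03, 0.032]
contact_force: [0.7, 0.1, 1.2]
gripper_width: 1.002
```

Request:
play_rows([
  [[0.0112, 0, 0.0363], [0, 0, 0]],
  [[0.0112, 0, 0.0363], [0, 0, 0]],
  [[0.0112, 0, 0.0363], [0, 0, 0]],
  [[0.0112, 0, 0.0363], [0, 0, 0]],
  [[0.0112, 0, 0.0363], [0, 0, 0]],
  [[0.0112, 0, 0.0363], [0, 0, 0]],
  [[0.0112, 0, 0.0363], [0, 0, 0]],
  [[0.0112, 0, 0.0363], [0, 0, 0]],
  [[0.0112, 0, 0.0363], [0, 0, 0]],
  [[0.0112, 0, 0.0363], [0, 0, 0]],
  [[0.0112, 0, 0.0363], [0, 0, 0]],
  [[0.0112, 0, 0.0363], [0, 0, 0]],
  [[0.0112, 0, 0.0363], [0, 0, 0]],
  [[0.0112, 0, 0.0363], [0, 0, 0]],
  [[0.0112, 0, 0.0363], [0, 0, 0]],
  [[0.0112, 0, 0.0363], [0, 0, 0]],
  [[0.0112, 0, 0.0363], [0, 0, 0]],
  [[0.0112, 0, 0.0363], [0, 0, 0]],
  [[0.0112, 0, 0.0363], [0, 0, 0]],
  [[0, 0, 0], [0, 0, 0]],
])

```text
t: 2.6
eef_pos: [0.5613, 0.0644, 0.3743]
tool_rot: [0.708, -0.705, 0.03, -0.029]
contact_force: [-0.5, 0.8, -0.0]
gripper_width: 0.995
```

```bash
python3 - <<'E'
from h import *
np.set_printoptions(precision=4,suppress=True)
rel();o=get_obs();c=snap('wrist','w1')
w,x,y,z=o['tool_rot'];R=Ro.from_quat([x,y,z,w]).as_matrix();H=c['hand_eye'];K=c['intrinsics'];print(H)
v,u=np.mgrid[:480,:640];zz=c['range_z']
P=np.stack([(u-K[0,2])/K[0,0]*zz,(v-K[1,2])/K[1,1]*zz,zz],-1)[zz>0]
W=(P@H[:3,:3].T+H[:3,3])@R.T+o['eef_pos']
L=(W-COL)@np.stack([CX,CY,[0,0,1]],1)*1000
m=(abs(L[:,0])<80)&(L[:,2]>0)&(L[:,2]<110);L=L[m]
for y0 in range(-100,260,10):
    s=L[(L[:,1]>=y0)&(L[:,1]<y0+10)]
    if len(s)>5: print(y0,len(s),'x',s[:,0].min(),s[:,0].max(),'z',s[:,2].min(),s[:,2].max())
E
```

```text
t 2.6 TCP rel collar mm (x,down,y) [  -0.77 -174.26   91.7 ] rot to go deg(tool) [-0.28  0.5  -0.1 ] F(x,down,y) [-0.56  0.02  0.79] w 0.995
[[ 1.     -0.0001 -0.0006 -0.001 ]
 [ 0.0005 -0.2667  0.9638 -0.1782]
 [-0.0002 -0.9638 -0.2667  0.0676]
 [ 0.      0.      0.      1.    ]]
-100 153 x -15.054291990951597 11.305716676967371 z 1.0347865315424032 14.711098721388705
-90 209 x -17.58971541311586 12.265131171869479 z 0.8755486393035861 16.186979448531673
-80 172 x -16.38294686667128 10.957308284592589 z 0.7562604656673189 14.637273287366886
-70 185 x -16.37823309930612 10.740642351957378 z 0.648307394905262 14.921917634761112
-60 182 x -16.378755329169163 10.565484969485615 z 0.4133984127038526 15.220114081949344
-50 189 x -16.35367539864099 10.435322107196393 z 0.4795834229827378 14.920678451204427
-40 152 x -16.274423568053862 13.688534855689024 z 2.0429463979945996 16.904111010553223
-30 112 x -9.085891073564621 13.583194939292898 z 2.8217195635889256 17.358164109414183
-20 171 x -18.035688269786753 16.707709509502955 z 3.5131043634274164 37.919355878374915
-10 524 x -38.72581123
[... 1106 characters left out ...]
208 x -12.882766136118184 7.742509591442431 z 2.431573079417604 12.300455522237824
130 210 x -12.876340276081738 7.566320985787429 z 2.5003131192409542 12.693132051174144
140 227 x -12.883791980825801 7.380087556365295 z 2.6843025196614523 12.588171549476584
150 210 x -12.882971225217393 7.223070540223403 z 3.427213986433364 12.028429706364891
160 237 x -12.918762582504947 8.136495335801474 z 0.042175856559995006 12.456793364114482
170 255 x -17.675722756667238 12.657258560233956 z 1.0165847235496794 16.86061543023773
180 432 x -22.841904797264622 17.54498420103561 z 0.27026328261312016 21.298248831190662
190 351 x -22.814207429780758 16.39162671755032 z 0.5156045591705183 21.456587488758146
```

View pics/w1.png

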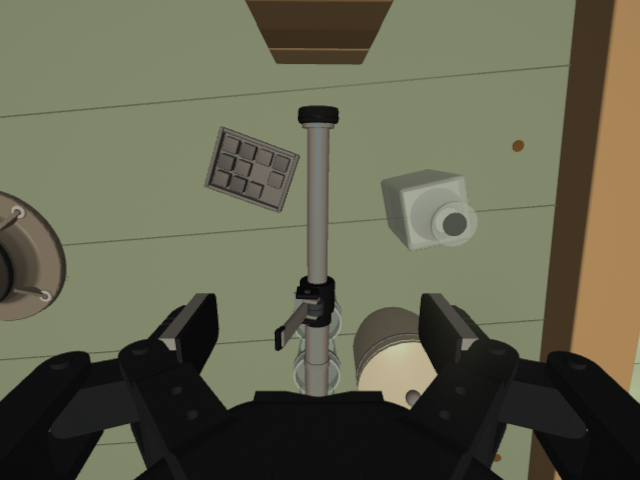

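Request:
play_rows([
  [[-0.0015, 0.02, 0], [0, 0.5, 0]],
  [[0, 0.02, 0], [-0.28, 0, 0]],
  [[0, 0.02, 0], [0, 0, 0]],
  [[0, 0.02, 0], [0, 0, 0]],
  [[0, 0.02, 0], [0, 0, 0]],
  [[0, 0.02, 0], [0, 0, 0]],
  [[0, 0.02, 0], [0, 0, 0]],
  [[0, 0.02, 0], [0, 0, 0]],
  [[0, 0.015, 0], [0, 0, 0]],
  [[0, 0.01, 0], [0, 0, 0]],
  [[0, 0.005, 0], [0, 0, 0]],
  [[0, 0, 0], [0, 0, 0]],
  [[0, 0, 0], [0, 0, 0]],
])

```text
t: 3.73
eef_pos: [0.5599, 0.0546, 0.1859]
tool_rot: [-0.704, 0.708, -0.036, 0.036]
contact_force: [0.8, -0.1, 0.0]
gripper_width: 1.001
```

```bash
python3 -c "
from h import *
rel()"
```

```text
t 3.73 TCP rel collar mm (x,down,y) [-1.27 14.09 81.83] rot to go deg(tool) [ 0.28 -0.56  0.02] F(x,down,y) [ 0.77 -0.04 -0.03] w 1.001
```

Request:
play_rows([
  [[0, 0, 0], [0, 0, 0]],
  [[0, 0, 0], [0, 0, 0]],
  [[0, 0, 0], [0, 0, 0]],
  [[0, 0, 0], [0, 0, 0]],
  [[0, 0, 0], [0, 0, 0]],
  [[0, 0, 0], [0, 0, 0]],
  [[0, 0, 0], [0, 0, 0]],
  [[0, 0, 0], [0, 0, 0]],
  [[0, 0, 0], [0, 0, 0]],
  [[0, 0, 0], [0, 0, 0]],
], gripper=0.0, grip_force=60)

```text
t: 4.57
eef_pos: [0.5596, 0.0549, 0.1855]
tool_rot: [-0.704, 0.708, -0.036, 0.036]
contact_force: [-0.6, 0.5, -0.0]
gripper_width: 0.004
```

```bash
python3 -c "
from h import *
rel()"
```

```text
t 4.57 TCP rel collar mm (x,down,y) [-1.52 14.51 82.07] rot to go deg(tool) [ 0.28 -0.52 -0.  ] F(x,down,y) [-0.63  0.    0.41] w 0.004
```

```bash
python3 - <<'E'
from h import *
a=snap('wrist','w2')['color'];b=snap('scene','s2')['color'][100:340,240:560]
cv2.imwrite('pics/v2.png',np.hstack([cv2.resize(a,(400,300)),cv2.resize(b,(400,300))])[:,:,::-1]);rel()
E
```

```text
t 4.67 TCP rel collar mm (x,down,y) [-1.54 14.53 82.09] rot to go deg(tool) [ 0.28 -0.52 -0.  ] F(x,down,y) [-0.02 -0.06 -0.64] w -0.002
```

View pics/v2.png

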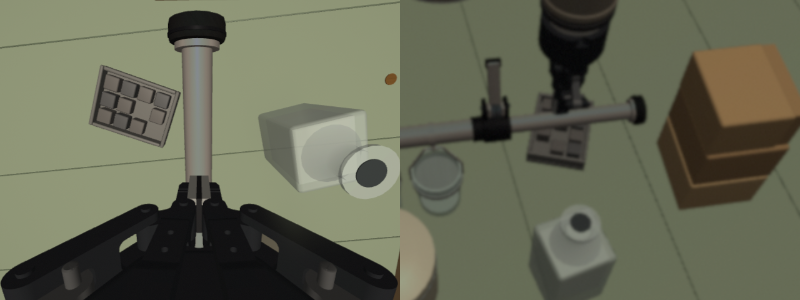

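```bash
python3 - <<'E'
from h import *
np.set_printoptions(precision=3,suppress=True)
b=cv2.imread('pics/s2.png')[120:230,330:430]
a=cv2.imread('pics/w2.png')[240:400,230:410]
cv2.imwrite('pics/v3.png',np.clip(np.hstack([cv2.resize(a,(400,400),interpolation=2),cv2.resize(b,(400,440),interpolation=2)[:400]])*1.6,0,255).astype('uint8'))
for v in range(150,205,5): print(v,[pt('s2',u,v).round(3).tolist() for u in (366,372,378,384)])
E
```

```text
150 [[0.588, 0.033, 0.355], [0.592, 0.04, 0.359], [0.595, 0.047, 0.36], [0.596, 0.056, 0.358]]
155 [[0.575, 0.039, 0.328], [0.585, 0.044, 0.338], [0.596, 0.048, 0.35], [0.597, 0.057, 0.349]]
160 [[0.576, 0.04, 0.317], [0.588, 0.044, 0.331], [0.597, 0.049, 0.34], [0.598, 0.058, 0.338]]
165 [[0.575, 0.042, 0.304], [0.593, 0.043, 0.325], [0.6, 0.049, 0.333], [0.601, 0.058, 0.331]]
170 [[0.575, 0.043, 0.292], [0.575, 0.053, 0.289], [0.602, 0.049, 0.324], [0.603, 0.058, 0.322]]
175 [[0.573, 0.045, 0.276], [0.575, 0.054, 0.276], [0.607, 0.049, 0.319], [0.609, 0.057, 0.319]]
180 [[0.58, 0.043, 0.273], [0.605, 0.041, 0.307], [0.612, 0.047, 0.314], [0.616, 0.055, 0.316]]
185 [[0.57, 0.049, 0.245], [0.615, 0.038, 0.309], [0.619, 0.045, 0.312], [0.621, 0.054, 0.312]]
190 [[0.571, 0.05, 0.233], [0.573, 0.06, 0.232], [0.562, 0.075, 0.212], [0.563, 0.086, 0.21]]
195 [[0.564, 0.055, 0.208], [0.567, 0.064, 0.209], [0.569, 0.074, 0.208], [0.57, 0.084, 0.207]]
200 [[0.569, 0.054, 0.202], [0.571, 0.064, 0.2], [0.57, 0.075, 0.196], [0.469, 0.139, 0.029]]
```

View pics/v3.png

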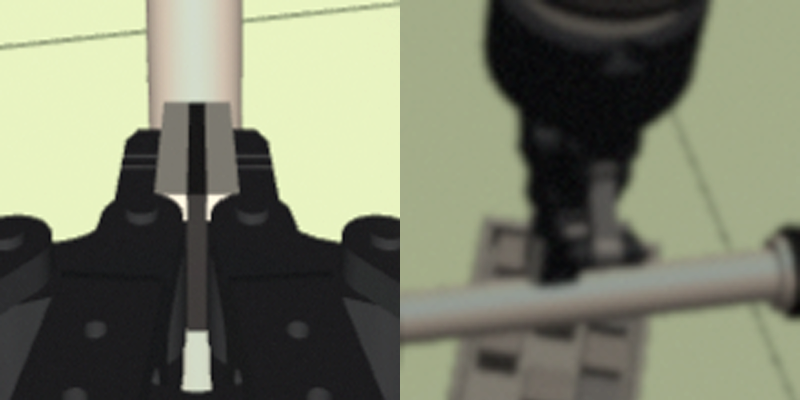

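```bash
python3 - <<'E'
from h import *
np.set_printoptions(precision=4,suppress=True)
c=np.load('pics/w2.npz');H=c['hand_eye'];K=c['intrinsics']
for p in([0,0,0],[0,-.0187,0],[0,-.045,0],[0,0,.011],[0,-.045,.011]):
    q=np.linalg.inv(H)@[*p,1];print(p,q[:3],(K@q[:3]/q[2])[:2])
zz=c['range_z'];o=get_obs();w,x,y,z=o['tool_rot'];R=Ro.from_quat([x,y,z,w]).as_matrix()
for u,v in((320,120),(320,200),(320,240),(310,285),(330,285),(330,300),(333,310),(314,310)):
    d=zz[v,u];P=np.array([(u-K[0,2])/K[0,0]*d,(v-K[1,2])/K[1,1]*d,d]);t=H[:3,:3]@P+H[:3,3];print(u,v,d,'tool',t,'world',R@t+o['eef_pos'])
# FK-free check: joint angles
print(o['q'],o['eef_pos'])
E
```

```text
[0, 0, 0] [0.0011 0.0176 0.1898] [320.0155 272.002 ]
[0, -0.0187, 0] [0.0011 0.0226 0.1718] [320.1953 285.0809]
[0, -0.045, 0] [0.001  0.0296 0.1464] [320.5233 308.9245]
[0, 0, 0.011] [0.0011 0.007  0.1868] [320.0413 253.359 ]
[0, -0.045, 0.011] [0.001  0.019  0.1435] [320.5673 285.4006]
320 120 0.14276658 tool [-0.0002 -0.027   0.0788] world [0.5674 0.1334 0.2121]
320 200 0.1536203 tool [-0.0002 -0.0252  0.0445] world [0.564  0.0993 0.2105]
320 240 0.15914236 tool [-0.0002 -0.0247  0.0255] world [0.5621 0.0804 0.2101]
310 285 0.14359045 tool [-0.0045 -0.0448  0.0111] world [0.5563 0.0666 0.2303]
330 285 0.14346863 tool [ 0.004  -0.045   0.0112] world [0.5648 0.0658 0.2304]
330 300 0.12942234 tool [ 0.0035 -0.0595  0.0111] world [0.5643 0.0659 0.2449]
333 310 0.121613346 tool [ 0.0043 -0.0677  0.0111] world [0.5651 0.0658 0.2531]
314 310 0.11965279 tool [-0.0025 -0.0694  0.012 ] world [0.5584 0.0674 0.2549]
[ 0.294   0.372  -0.6346  1.8052  0.2564  1.0485 -0.539 ] [0.5596 0.0549 0.1855]
```

```bash
python3 - <<'E'
from h import *
np.set_printoptions(precision=3,suppress=True)
for n,xs in(('w1',60),('w2',40)):
    c=np.load(f'pics/{n}.npz');H=c['hand_eye'];K=c['intrinsics'];zz=c['range_z']
    v,u=np.mgrid[:480,:640]
    P=np.stack([(u-K[0,2])/K[0,0]*zz,(v-K[1,2])/K[1,1]*zz,zz],-1)@H[:3,:3].T+H[:3,3]
    P*=1000;m=(zz>0)&(abs(P[...,0])<xs)&(abs(P[...,2])<40)
    print(n)
    for x0 in range(-xs,xs,6):
        k=m&(P[...,0]>=x0)&(P[...,0]<x0+6)&(P[...,1]<20)&(v>250)
        if k.sum()>5:
            i=np.argsort(-P[...,1][k])[:3]; print(x0,k.sum(),P[k][i].tolist() and P[k][i][0],u[k][i][0],v[k][i][0], 'z range',P[k][:,2].min(),P[k][:,2].max())
E
```

```text
w1
-60 3017 [-54.776 -54.869   6.751] 184 305 z range -11.889629030418513 13.541860882360576
-54 1650 [-48.332 -52.609  10.944] 201 293 z range -12.356037007779417 14.661695823637883
-48 3677 [-43.994 -48.165   5.747] 216 300 z range -11.957063491314521 16.77082689657524
-42 1365 [-41.811 -95.496  11.096] 173 356 z range -6.2937651539595745 18.211971517566248
-36 2008 [ -33.69  -105.269   16.061] 187 362 z range 8.548078419771066 18.68106777795151
-30 2490 [ -29.602 -109.682   16.732] 197 371 z range 9.707934779966065 20.35777018545657
-24 2528 [ -18.922 -111.019    8.86 ] 243 403 z range 8.860243971438656 21.11026249761188
-18 3034 [ -16.445 -107.403    9.268] 256 391 z range 8.892291785272601 21.467162423843384
-12 3020 [  -8.744 -107.372    9.245] 287 391 z range 8.79936385815483 21.187164416669532
-6 2501 [  -4.942 -108.858    9.604] 302 394 z range 9.230440050588102 12.915969891120094
0 2528 [   5.127 -108.064    9.234] 343 393 z range 8.952236991053429 13.261783026121138
6 3192 [  11.151 -107.313    9.2  ] 367 391 z range 8.884771005052604 21.268137981857436
12 2886 [  12.085 -
[... 1227 characters left out ...]
7
-4 4654 [ -3.051 -23.255  13.99 ] 314 262 z range -11.927107292208403 20.53162144922576
2 5893 [  7.777 -19.433  16.84 ] 336 254 z range -8.232511092878674 21.0108274585663
8 4995 [  9.14  -16.446   3.509] 338 277 z range -3.1769266764464925 20.970934880480513
14 2517 [ 14.916 -75.949   7.083] 365 332 z range 4.289632601852874 21.082845771551284
20 2715 [ 20.495 -78.998   6.656] 383 338 z range -7.82301280575777 14.228988149340733
26 2617 [ 26.161 -80.228  11.798] 402 326 z range -8.649110609782392 14.371607438237934
32 4398 [ 32.069 -85.348  11.606] 425 335 z range -8.752775426260296 13.270739388320575
38 1777 [ 38.149 -90.738  10.88 ] 451 347 z range -6.755552473212107 13.297540203938036
```

Request:
play_rows([
  [[0, 0, 0], [0, 0, 0]],
  [[0, 0, 0], [0, 0, 0]],
  [[0, 0, 0], [0, 0, 0]],
  [[0, 0, 0], [0, 0, 0]],
  [[0, 0, 0], [0, 0, 0]],
  [[0, 0, 0], [0, 0, 0]],
  [[0, 0, 0], [0, 0, 0]],
  [[0, 0, 0], [0, 0, 0]],
  [[0, 0, 0], [0, 0, 0]],
  [[0, 0, 0], [0, 0, 0]],
  [[0, 0.01, 0], [0, 0, 0]],
  [[0, 0.01, 0], [0, 0, 0]],
  [[0, 0.01, 0], [0, 0, 0]],
  [[0, 0.01, 0], [0, 0, 0]],
  [[0, 0.003, 0], [0, 0, 0]],
  [[0, 0, 0], [0, 0, 0]],
  [[0, 0, 0], [0, 0, 0]],
], gripper=0.0854)

```text
t: 6.08
eef_pos: [0.5595, 0.0547, 0.1422]
tool_rot: [-0.705, 0.708, -0.036, 0.035]
contact_force: [0.9, 0.3, -0.2]
gripper_width: 0.999
```

Request:
play_rows([
  [[0, 0, 0], [0, 0, 0]],
  [[0, 0, 0], [0, 0, 0]],
  [[0, 0, 0], [0, 0, 0]],
  [[0, 0, 0], [0, 0, 0]],
  [[0, 0, 0], [0, 0, 0]],
  [[0, 0, 0], [0, 0, 0]],
  [[0, 0, 0], [0, 0, 0]],
  [[0, 0, 0], [0, 0, 0]],
  [[0, 0, 0], [0, 0, 0]],
  [[0, 0, 0], [0, 0, 0]],
], gripper=0.0, grip_force=60)

```text
t: 6.92
eef_pos: [0.5593, 0.0547, 0.1429]
tool_rot: [-0.704, 0.708, -0.036, 0.035]
contact_force: [-3.0, -0.2, 5.4]
gripper_width: 0.242
```

```bash
python3 -c "
from h import *
rel()"
```

```text
t 6.92 TCP rel collar mm (x,down,y) [-1.86 57.07 81.85] rot to go deg(tool) [ 0.31 -0.51 -0.02] F(x,down,y) [-2.99 -5.41 -0.49] w 0.242
```

Request:
play_rows([
  [[0, 0, 0.002], [0, 0, 0]],
  [[0, 0, 0.004], [0, 0, 0]],
  [[0, 0, 0.004], [0, 0, 0]],
  [[0, 0, 0.004], [0, 0, 0]],
  [[0, 0, 0.004], [0, 0, 0]],
  [[0, 0, 0.004], [0, 0, 0]],
  [[0, 0, 0.004], [0, 0, 0]],
  [[0, 0, 0.004], [0, 0, 0]],
  [[0, 0, 0.004], [0, 0, 0]],
  [[0, 0, 0.004], [0, 0, 0]],
  [[0, 0, 0.004], [0, 0, 0]],
  [[0, 0, 0.004], [0, 0, 0]],
  [[0, 0, 0.002], [0, 0, 0]],
  [[0, 0, 0.002], [0, 0, 0]],
  [[0, 0, 0], [0, 0, 0]],
])

```text
t: 8.17
eef_pos: [0.5635, 0.1022, 0.1429]
tool_rot: [-0.703, 0.709, -0.037, 0.035]
contact_force: [-7.0, -5.7, 12.5]
gripper_width: 0.243
```

```bash
python3 - <<'E'
from h import *
rel();c=snap('wrist','w3');b=snap('top','t3')['color'][190:330,90:370]
cv2.imwrite('pics/v4.png',np.clip(np.vstack([cv2.resize(c['color'][0:240],(640,240)),cv2.resize(b,(640,320),interpolation=2)])[:,:,::-1]*1.6,0,255).astype('uint8'))
for k in range(3):
    read_camera('wrist'); rel()
E
```

```text
t 8.17 TCP rel collar mm (x,down,y) [ -2.01  57.13 129.55] rot to go deg(tool) [ 0.53 -0.58 -0.11] F(x,down,y) [ -6.46 -12.45  -6.29] w 0.243
t 8.32 TCP rel collar mm (x,down,y) [ -2.03  57.13 129.58] rot to go deg(tool) [ 0.51 -0.58 -0.12] F(x,down,y) [ -7.07 -11.16  -6.32] w 0.234
t 8.37 TCP rel collar mm (x,down,y) [ -2.01  57.13 129.54] rot to go deg(tool) [ 0.51 -0.58 -0.11] F(x,down,y) [ -7.05 -11.54  -5.96] w 0.236
t 8.42 TCP rel collar mm (x,down,y) [ -1.98  57.14 129.57] rot to go deg(tool) [ 0.51 -0.58 -0.11] F(x,down,y) [ -6.94 -12.44  -6.68] w 0.239
```

View pics/v4.png

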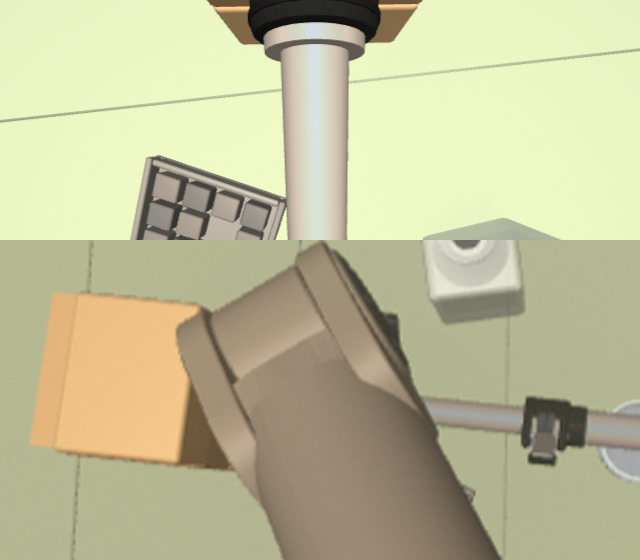

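Request:
play_rows([
  [[-0.0005, -0.0007, 0.002], [0, 0, 0]],
  [[-0.0005, -0.0007, 0.002], [0, 0, 0]],
  [[0, 0, 0.002], [0, 0, 0]],
  [[0, 0, 0.002], [0, 0, 0]],
  [[0, 0, 0.002], [0, 0, 0]],
  [[0, 0, 0.002], [0, 0, 0]],
  [[0, 0, 0.001], [0, 0, 0]],
  [[0, 0, 0.001], [0, 0, 0]],
  [[0, 0, 0.001], [0, 0, 0]],
  [[0, 0, 0], [0, 0, 0]],
])

```text
t: 9.25
eef_pos: [0.5647, 0.1158, 0.143]
tool_rot: [-0.703, 0.71, -0.037, 0.036]
contact_force: [-2.4, -7.5, 2.7]
gripper_width: 0.243
```

```bash
cat > ob.py <<'E'
from h import *
rel();F=[]
for k in range(4):
    read_camera('wrist');o=get_obs();F.append(np.r_[T.T@o['contact_force'],(T.T@(o['eef_pos']-COL)*1000)])
print('mean',np.mean(F,0).round(2),'sd',np.std(F,0).round(2))
E
python3 ob.py
```

```text
t 9.25 TCP rel collar mm (x,down,y) [ -2.07  57.03 143.26] rot to go deg(tool) [ 0.56 -0.64 -0.08] F(x,down,y) [-1.7  -2.67 -7.65] w 0.243
mean [ -1.67  -1.96  -7.56  -2.07  57.03 143.28] sd [0.31 0.36 0.14 0.02 0.02 0.01]
```

Request:
play_rows([
  [[0, 0, 0.001], [0, 0, 0]],
  [[0, 0, 0.001], [0, 0, 0]],
  [[0, 0, 0.001], [0, 0, 0]],
  [[0, 0, 0.001], [0, 0, 0]],
  [[0, 0, 0.001], [0, 0, 0]],
  [[0, 0, 0.001], [0, 0, 0]],
  [[0, 0, 0.001], [0, 0, 0]],
  [[0, 0, 0.001], [0, 0, 0]],
  [[0, 0, 0], [0, 0, 0]],
])

```text
t: 10.2
eef_pos: [0.5655, 0.1239, 0.143]
tool_rot: [-0.703, 0.71, -0.037, 0.036]
contact_force: [-3.0, -7.2, 2.0]
gripper_width: 0.24
```

```bash
python3 - <<'E'
from h import *
rel();np.set_printoptions(precision=1,suppress=True)
c=snap('scene','s4')
K=c['intrinsics'];v,u=np.mgrid[:480,:640];z=c['range_z']
P=np.stack([(u-K[0,2])/K[0,0]*z,(v-K[1,2])/K[1,1]*z,z],-1)
L=((P-c['t'])@c['R']-COL)@np.stack([CX,CY,[0,0,1]],1)*1000
k=(z>0)&(abs(L[...,0])<25)&(L[...,1]>200)&(L[...,1]<300)&(L[...,2]>-5)&(L[...,2]<45)
Q=L[k]
for a in range(200,300,4):
    s=Q[(Q[:,1]>=a)&(Q[:,1]<a+4)]
    if len(s): print(a,len(s),s[:,2].max(),s[:,2].min())
cv2.imwrite('pics/v5.png',np.clip(cv2.resize(c['color'][120:280,380:600],(770,560),interpolation=2)[:,:,::-1]*1.6,0,255).astype('uint8'))
E
```

```text
t 10.2 TCP rel collar mm (x,down,y) [ -2.08  57.03 151.31] rot to go deg(tool) [ 0.56 -0.63 -0.09] F(x,down,y) [-2.3  -1.97 -7.49] w 0.24
200 28 11.99861997671739 -4.7289777840271165
204 32 12.883840289228122 -1.0138651642287166
208 31 13.376595162266858 -1.1015198398911796
212 31 13.062645792767725 -3.1066468444082562
216 33 15.365029427447634 1.7939951597807924
220 29 12.740649298727092 -1.162068442309122
224 30 12.695696897959685 -1.7587274157160326
228 32 13.178464835431697 -4.143235006239393
232 27 13.435455022380749 -0.819920432690413
236 34 13.972681187593816 -0.5640186393400526
240 32 14.502444962969568 -4.275167490096932
244 27 13.363883512756193 -4.077523113760223
248 65 16.727141011924214 -3.932515376077167
252 69 20.9092596052598 -3.464726265503093
256 74 23.448641957361044 -4.295400727676868
260 47 23.022220766485717 -4.11173292766065
264 50 21.520571295627676 -2.7090114945861608
268 13 20.52736038600253 2.5888115147186253
276 277 35.745726317362696 -4.8075878336928115
280 87 37.29956100364817 -1.144779776781485
284 59 37.41847862128142 32.94734180720491
288 54 38.2040004802282 32.254795444142644
292 64 37.661381961522466 32.28887445123008
296 57 36.955014807996236 32.491030459910725
```

View pics/v5.png

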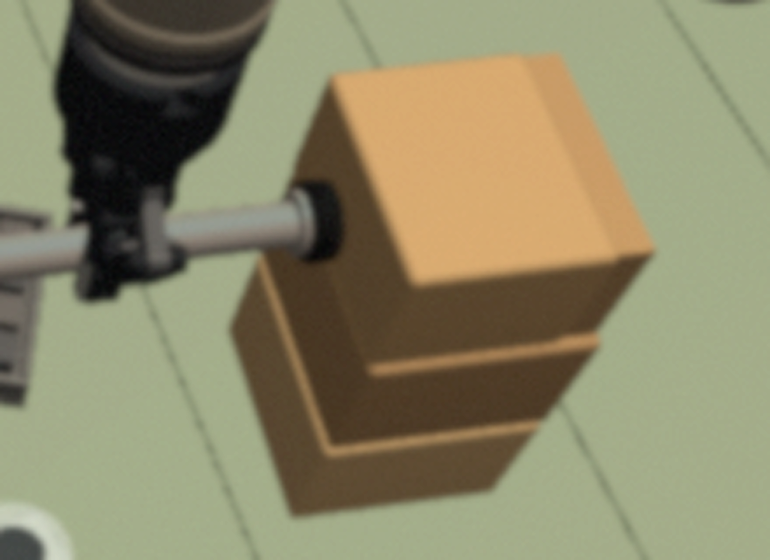

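Request:
play_rows([
  [[0, 0, 0.001], [0, 0, 0]],
  [[0, 0, 0.001], [0, 0, 0]],
  [[0, 0, 0.001], [0, 0, 0]],
  [[0, 0, 0.001], [0, 0, 0]],
  [[0, 0, 0.001], [0, 0, 0]],
  [[0, 0, 0], [0, 0, 0]],
])

```text
t: 10.75
eef_pos: [0.5659, 0.1289, 0.143]
tool_rot: [-0.703, 0.71, -0.037, 0.036]
contact_force: [-3.4, -7.8, 3.3]
gripper_width: 0.237
```

```bash
python3 ob.py
```

```text
t 10.75 TCP rel collar mm (x,down,y) [ -2.08  57.03 156.35] rot to go deg(tool) [ 0.56 -0.63 -0.1 ] F(x,down,y) [-2.62 -3.3  -8.12] w 0.237
mean [ -1.92  -2.8   -7.7   -2.1   57.04 156.33] sd [0.31 0.5  0.12 0.02 0.01 0.01]
```

Request:
play_rows([
  [[0, 0, 0.0005], [0, 0, 0]],
  [[0, 0, 0.0005], [0, 0, 0]],
  [[0, 0, 0.0005], [0, 0, 0]],
  [[0, 0, 0], [0, 0, 0]],
])

```text
t: 11.28
eef_pos: [0.5661, 0.1303, 0.143]
tool_rot: [-0.703, 0.71, -0.037, 0.036]
contact_force: [-3.3, -7.7, 3.0]
gripper_width: 0.236
```

Request:
play_rows([
  [[0, 0, 0.0005], [0, 0, 0]],
  [[0, 0, 0.0005], [0, 0, 0]],
  [[0, 0, 0], [0, 0, 0]],
])

```text
t: 11.53
eef_pos: [0.5661, 0.1313, 0.143]
tool_rot: [-0.703, 0.71, -0.037, 0.036]
contact_force: [-3.2, -7.0, 3.9]
gripper_width: 0.238
```

Request:
play_rows([
  [[0, 0, 0.0005], [0, 0, 0]],
  [[0, 0, 0.0005], [0, 0, 0]],
  [[0, 0, 0], [0, 0, 0]],
])

```text
t: 11.78
eef_pos: [0.5662, 0.1322, 0.143]
tool_rot: [-0.703, 0.71, -0.037, 0.036]
contact_force: [-3.1, -7.0, 3.5]
gripper_width: 0.238
```

Request:
play_rows([
  [[0, 0, 0.0005], [0, 0, 0]],
  [[0, 0, 0], [0, 0, 0]],
])

```text
t: 11.95
eef_pos: [0.5663, 0.1327, 0.1429]
tool_rot: [-0.703, 0.71, -0.037, 0.036]
contact_force: [-3.2, -7.6, 3.8]
gripper_width: 0.239
```

Request:
play_rows([
  [[0, 0, 0.0005], [0, 0, 0]],
  [[0, 0, 0.0005], [0, 0, 0]],
  [[0, 0, 0], [0, 0, 0]],
])

```text
t: 12.2
eef_pos: [0.5663, 0.1332, 0.143]
tool_rot: [-0.702, 0.71, -0.037, 0.036]
contact_force: [-3.2, -8.2, 4.7]
gripper_width: 0.239
```

Request:
play_rows([
  [[0, 0, 0.0005], [0, 0, 0]],
  [[0, 0, 0], [0, 0, 0]],
])

```text
t: 12.37
eef_pos: [0.5663, 0.1333, 0.143]
tool_rot: [-0.702, 0.71, -0.038, 0.036]
contact_force: [-3.7, -10.3, 4.7]
gripper_width: 0.237
```

Request:
play_rows([
  [[0, 0, 0.0005], [0, 0, 0]],
  [[0, 0, 0.0005], [0, 0, 0]],
  [[0, 0, 0], [0, 0, 0]],
])

```text
t: 12.62
eef_pos: [0.5663, 0.1334, 0.1429]
tool_rot: [-0.702, 0.711, -0.038, 0.036]
contact_force: [-5.1, -11.2, 7.0]
gripper_width: 0.237
```

```bash
python3 ob.py
```

```text
t 12.62 TCP rel collar mm (x,down,y) [ -2.11  57.07 160.94] rot to go deg(tool) [ 0.72 -0.69 -0.14] F(x,down,y) [ -4.03  -7.   -11.61] w 0.237
mean [ -4.18  -6.11 -11.83  -2.13  57.05 160.96] sd [0.54 0.58 0.52 0.01 0.01 0.02]
```

Request:
play_rows([
  [[0, 0, 0.0005], [0, 0, 0]],
  [[0, 0, 0.0005], [0, 0, 0]],
  [[0, 0, 0.0005], [0, 0, 0]],
  [[0, 0, 0], [0, 0, 0]],
])

```text
t: 13.15
eef_pos: [0.5663, 0.1338, 0.1429]
tool_rot: [-0.701, 0.711, -0.038, 0.036]
contact_force: [-5.3, -13.6, 8.7]
gripper_width: 0.235
```

```bash
python3 ob.py
```

```text
t 13.15 TCP rel collar mm (x,down,y) [ -2.14  57.05 161.24] rot to go deg(tool) [ 0.82 -0.73 -0.16] F(x,down,y) [ -4.02  -8.69 -14.06] w 0.235
mean [ -4.3   -8.03 -14.65  -2.15  57.06 161.24] sd [0.51 0.12 0.34 0.   0.02 0.01]
```

Request:
play_rows([
  [[0, 0, 0.0005], [0, 0, 0]],
  [[0, 0, 0.0005], [0, 0, 0]],
  [[0, 0, 0.0005], [0, 0, 0]],
  [[0, 0, 0], [0, 0, 0]],
])

```text
t: 13.68
eef_pos: [0.5663, 0.134, 0.1429]
tool_rot: [-0.7, 0.712, -0.039, 0.036]
contact_force: [-6.5, -17.3, 9.8]
gripper_width: 0.241
```

```bash
python3 ob.py
```

```text
t 13.68 TCP rel collar mm (x,down,y) [ -2.17  57.06 161.47] rot to go deg(tool) [ 0.92 -0.77 -0.19] F(x,down,y) [ -4.89  -9.85 -17.8 ] w 0.241
mean [ -5.15  -9.86 -17.42  -2.17  57.08 161.5 ] sd [0.45 0.5  0.73 0.02 0.02 0.01]
```

Request:
play_rows([
  [[0, 0, 0], [0, 0, 0]],
  [[0, 0, 0], [0, 0, 0]],
  [[0, 0, 0], [0, 0, 0]],
  [[0, 0, 0], [0, 0, 0]],
  [[0, 0, 0], [0, 0, 0]],
  [[0, 0, 0], [0, 0, 0]],
  [[0, 0, 0], [0, 0, 0]],
  [[0, -0.02, 0], [0, 0, 0]],
  [[0, -0.02, 0], [0, 0, 0]],
  [[0, -0.02, 0], [0, 0, 0]],
  [[0, -0.02, 0], [0, 0, 0]],
  [[0, -0.02, 0], [0, 0, 0]],
  [[0, -0.02, 0], [0, 0, 0]],
  [[0, -0.02, 0], [0, 0, 0]],
  [[0, -0.02, 0], [0, 0, 0]],
  [[0, 0, 0], [0, 0, 0]],
], gripper=0.0854)

```text
t: 15.22
eef_pos: [0.5694, 0.1439, 0.3079]
tool_rot: [-0.705, 0.707, -0.034, 0.038]
contact_force: [0.7, 0.6, 0.8]
gripper_width: 1.004
```

Request:
play_rows([
  [[-0.008, 0, -0.016], [0, 0, 0]],
  [[-0.008, 0, -0.016], [0, 0, 0]],
  [[-0.008, 0, -0.016], [0, 0, 0]],
  [[-0.008, 0, -0.016], [0, 0, 0]],
  [[-0.008, 0, -0.016], [0, 0, 0]],
  [[-0.008, 0, -0.016], [0, 0, 0]],
  [[-0.008, 0, -0.016], [0, 0, 0]],
  [[-0.008, 0, -0.016], [0, 0, 0]],
  [[-0.008, 0, -0.016], [0, 0, 0]],
  [[-0.008, 0, -0.016], [0, 0, 0]],
  [[0, 0, 0], [0, 0, 0]],
  [[0, 0, 0], [0, 0, 0]],
  [[0, 0, 0], [0, 0, 0]],
], gripper=0.0)

```text
t: 16.3
eef_pos: [0.472, -0.0078, 0.3041]
tool_rot: [-0.705, 0.708, -0.036, 0.036]
contact_force: [-0.1, -0.3, -0.5]
gripper_width: 0.003
```

```bash
python3 - <<'E'
from h import *
rel()
c=snap('scene','s6')
K=c['intrinsics'];v,u=np.mgrid[:480,:640];z=c['range_z']
P=np.stack([(u-K[0,2])/K[0,0]*z,(v-K[1,2])/K[1,1]*z,z],-1)
L=((P-c['t'])@c['R']-COL)@np.stack([CX,CY,[0,0,1]],1)*1000
def pr(n,m):
    s=L[m&(z>0)]
    if len(s): print(n,len(s),s.min(0).round(1),s.max(0).round(1),np.median(s,0).round(1))
r=(abs(L[...,1])<40)
for a in range(36,110,8): pr(f'lever z{a}',r&(L[...,2]>=a)&(L[...,2]<a+8)&(abs(L[...,0]+15)<45))
g=(L[...,0]<-45)&(L[...,0]>-140)&(abs(L[...,1])<60)
for a in range(100,180,10): pr(f'grip z{a}',g&(L[...,2]>=a)&(L[...,2]<a+10))
cv2.imwrite('pics/v6.png',np.clip(cv2.resize(c['color'][60:260,240:520],(784,560),interpolation=2)[:,:,::-1]*1.5,0,255).astype('uint8'))
E
```

```text
t 16.3 TCP rel collar mm (x,down,y) [ -83.05 -104.14   11.56] rot to go deg(tool) [ 0.26 -0.49  0.01] F(x,down,y) [-0.06  0.5  -0.28] w 0.003
lever z36 204 [-24.  -15.7  36. ] [ 4.8 17.9 44. ] [-8.1  0.  38.3]
lever z44 43 [-18.   -6.3  44. ] [-11.8   8.5  52. ] [-15.7   1.3  47.4]
lever z52 47 [-26.8  -6.2  52.2] [-15.1   8.7  59.8] [-18.5   2.1  56.1]
lever z60 48 [-25.6  -6.7  60.3] [-18.6   8.7  67.9] [-21.    0.8  64. ]
lever z68 52 [-27.4  -6.7  68.2] [-20.5   9.3  75.6] [-23.8   1.1  72. ]
lever z76 46 [-28.7  -6.4  76.2] [-23.6   7.6  84. ] [-26.2   0.6  80.6]
lever z84 52 [-34.2  -8.7  84.2] [-25.3   9.9  91.9] [-28.8   1.   88.9]
lever z92 74 [-37.5  -8.5  92. ] [-28.   10.4  98.8] [-33.8   0.8  94.7]
grip z140 36 [-81.9   2.9 140.4] [-70.7  24.9 149.8] [-76.9  10.1 146.3]
grip z150 76 [-82.8   2.9 150.1] [-68.9  24.7 159.9] [-71.7  13.1 154.5]
grip z160 73 [-83.    2.9 160.1] [-67.4  24.4 169.6] [-70.8  12.8 164.5]
grip z170 7 [-81.9   3.1 170.2] [-69.1  18.7 171.7] [-69.8  10.  170.6]
```

View pics/v6.png

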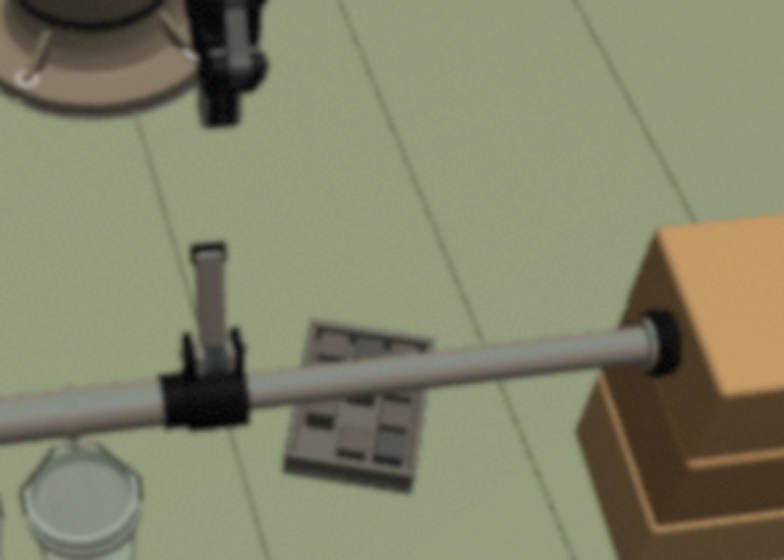

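Request:
play_rows([
  [[0, 0.015, -0.003], [0, 0, 0]],
  [[0, 0.015, -0.003], [0, 0, 0]],
  [[0, 0.015, -0.003], [0, 0, 0]],
  [[0, 0.015, -0.003], [0, 0, 0]],
  [[0.008, 0, 0], [0, 0, 0]],
  [[0.008, 0, 0], [0, 0, 0]],
  [[0.008, 0, 0], [0, 0, 0]],
  [[0.005, 0, 0], [0, 0, 0]],
  [[0.004, 0, 0], [0, 0, 0]],
  [[0.004, 0, 0], [0, 0, 0]],
  [[0.004, 0, 0], [0, 0, 0]],
  [[0.004, 0, 0], [0, 0, 0]],
  [[0.004, 0, 0], [0, 0, 0]],
  [[0.004, 0, 0], [0, 0, 0]],
  [[0, 0, 0], [0, 0, 0]],
  [[0, 0, 0], [0, 0, 0]],
])

```text
t: 17.68
eef_pos: [0.5236, -0.0262, 0.2443]
tool_rot: [-0.705, 0.708, -0.036, 0.036]
contact_force: [-0.4, -0.7, 0.5]
gripper_width: -0.001
```

```bash
cat > lv.py <<'E'
from h import *
import sys
rel();c=snap('scene',sys.argv[1])
K=c['intrinsics'];v,u=np.mgrid[:480,:640];z=c['range_z']
P=np.stack([(u-K[0,2])/K[0,0]*z,(v-K[1,2])/K[1,1]*z,z],-1)
L=((P-c['t'])@c['R']-COL)@np.stack([CX,CY,[0,0,1]],1)*1000
for a in range(36,110,8):
    s=L[(z>0)&(abs(L[...,1])<12)&(L[...,2]>=a)&(L[...,2]<a+8)&(abs(L[...,0])<80)]
    if len(s): print(a,len(s),s.min(0).round(1),s.max(0).round(1),np.median(s,0).round(1))
cv2.imwrite(f'pics/v{sys.argv[1]}.png',np.clip(cv2.resize(c['color'][110:230,260:400],(700,600),interpolation=2)[:,:,::-1]*1.6,0,255).astype('uint8'))
E
python3 lv.py s7
```

```text
t 17.68 TCP rel collar mm (x,down,y) [-29.95 -44.25  -1.92] rot to go deg(tool) [ 0.27 -0.52  0.02] F(x,down,y) [-0.38 -0.46 -0.7 ] w -0.001
36 93 [-23.2 -11.9  36. ] [ 1.6 11.6 43.8] [-8.5 -2.  37.6]
44 34 [-13.5  -6.7  44.2] [-8.4  9.1 51.8] [-10.2   0.9  47.5]
52 30 [-13.1  -6.8  52.3] [-8.3  8.9 59. ] [-9.7  0.  55.5]
60 37 [-14.4  -6.8  60.3] [-7.8  8.6 68. ] [-9.5  0.7 64.1]
68 32 [-13.5  -6.7  68.3] [-7.5  8.6 76. ] [-9.9  1.4 71.6]
76 32 [-25.1  -8.   76.1] [-7.1  8.2 83.9] [-9.2  0.4 80.7]
84 47 [-30.1 -10.7  84. ] [-6.6 10.3 92. ] [-9.3 -1.3 88.5]
92 81 [-30.5 -10.7  92. ] [ -5.9  11.4 100. ] [-10.7   0.2  97. ]
100 65 [-29.6 -10.6 100.1] [ -9.   10.2 107.1] [-1.580e+01  1.000e-01  1.018e+02]
108 3 [-29.5 -10.5 108.3] [-16.   -0.4 109.9] [-28.6 -10.4 108.8]
```

View pics/vs7.png

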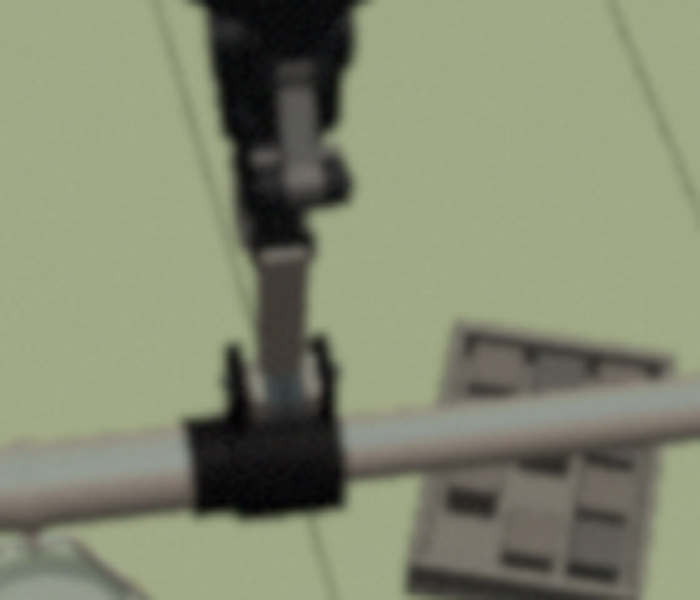

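Request:
play_rows([
  [[0.0048, 0.0005, 0], [0, 0, 0]],
  [[0.0048, 0.0005, 0], [0, 0, 0]],
  [[0.0047, 0.001, 0], [0, 0, 0]],
  [[0.0047, 0.001, 0], [0, 0, 0]],
  [[0.0044, 0.002, 0], [0, 0, 0]],
  [[0.0044, 0.002, 0], [0, 0, 0]],
])

```text
t: 18.23
eef_pos: [0.5515, -0.0288, 0.2382]
tool_rot: [-0.704, 0.708, -0.036, 0.036]
contact_force: [-6.1, 0.8, 10.0]
gripper_width: 0.003
```

Request:
play_rows([
  [[0.0039, 0.0028, 0], [0, 0, 0]],
  [[0.0039, 0.0028, 0], [0, 0, 0]],
  [[0.0033, 0.0035, 0], [0, 0, 0]],
  [[0.0033, 0.0035, 0], [0, 0, 0]],
  [[0.0022, 0.0035, 0], [0, 0, 0]],
  [[0.0022, 0.0035, 0], [0, 0, 0]],
])

```text
t: 18.73
eef_pos: [0.5726, -0.0308, 0.2194]
tool_rot: [-0.705, 0.708, -0.034, 0.038]
contact_force: [0.1, 0.4, 5.5]
gripper_width: -0.003
```

```bash
python3 lv.py s8
```

```text
t 18.73 TCP rel collar mm (x,down,y) [ 19.29 -19.36  -2.03] rot to go deg(tool) [ 0.23 -0.53  0.32] F(x,down,y) [ 0.03 -5.52  0.38] w -0.003
36 14 [-23.1 -11.8  36.3] [-1.8 -8.1 39.6] [-13.4 -10.8  37.2]
52 43 [24.2 -9.2 54.3] [45.  10.9 59.9] [29.5  0.8 58.4]
60 96 [ 12.2 -10.7  60.4] [49.9 10.6 67.9] [41.1 -0.8 65. ]
68 40 [ 13.5 -10.7  68.1] [48.5  8.7 75.6] [31.7 -1.7 69.6]
76 6 [ 12.8 -10.8  76.2] [33.5 -2.9 82.5] [ 24.7 -10.6  77.8]
84 4 [ 12.7 -10.8  86.6] [ 25.4 -10.4  89.3] [ 19.  -10.6  88. ]
92 2 [ 29.6 -11.7  99.8] [ 31.3 -11.5  99.8] [ 30.5 -11.6  99.8]
100 19 [ 24.6 -11.6 100.2] [ 32.9   0.4 108. ] [ 30.2  -7.5 106.3]
108 31 [ 26.9 -11.9 108.1] [ 51.6   0.5 115.9] [ 33.4  -7.8 110.2]
```

Request:
play_rows([
  [[0.0013, 0.0035, 0], [0, 0, 0]],
  [[0.0013, 0.0035, 0], [0, 0, 0]],
  [[0.0007, 0.003, 0], [0, 0, 0]],
  [[0.0007, 0.003, 0], [0, 0, 0]],
  [[0, 0, 0], [0, 0, 0]],
  [[0, 0, 0], [0, 0, 0]],
])

```text
t: 19.28
eef_pos: [0.5732, -0.0315, 0.2041]
tool_rot: [-0.704, 0.708, -0.036, 0.035]
contact_force: [0.2, 0.4, 0.3]
gripper_width: -0.003
```

```bash
python3 lv.py s9
```

```text
t 19.28 TCP rel collar mm (x,down,y) [19.88 -4.14 -2.66] rot to go deg(tool) [ 0.29 -0.52 -0.07] F(x,down,y) [ 0.13 -0.32  0.4 ] w -0.003
36 110 [-22.7 -12.   36. ] [58.7  9.8 43.3] [38.4  0.1 36.8]
44 21 [ 17.6 -11.2  44.2] [32.7  5.6 51.8] [26.8 -7.6 48.3]
52 22 [ 16.4 -11.2  52.4] [33.7  6.8 59.9] [32.2 -7.1 54. ]
60 2 [ 18.  -11.2  64. ] [ 18.7 -11.1  67.5] [ 18.3 -11.2  65.8]
68 2 [ 25.3 -10.7  69.4] [ 25.7 -10.7  71.5] [ 25.5 -10.7  70.4]
84 16 [ 26.7 -11.9  84.5] [34.1 11.5 92. ] [32.7 -8.1 90. ]
92 22 [ 27.7 -10.6  92.1] [36.  11.5 99. ] [33.7 -4.1 94. ]
100 20 [ 33.8 -11.  101.6] [ 36.6  10.9 106.9] [ 35.3  -6.5 103.9]
108 10 [ 29.7 -10.8 108.8] [ 36.6  -6.6 111.9] [ 34.6  -9.9 109.9]
```

Snapped shut, with no force left on the tool. Retract upward and verify.

Request:
play_rows([
  [[0, -0.01, 0], [0, 0, 0]],
  [[0, -0.02, 0], [0, 0, 0]],
  [[0, -0.02, 0], [0, 0, 0]],
  [[0, -0.02, 0], [0, 0, 0]],
  [[-0.01, -0.02, 0], [0, 0, 0]],
  [[-0.02, -0.02, 0], [0, 0, 0]],
  [[-0.02, 0, 0], [0, 0, 0]],
  [[-0.02, 0, 0], [0, 0, 0]],
  [[-0.02, 0, 0], [0, 0, 0]],
  [[0, 0, 0], [0, 0, 0]],
  [[0, 0, 0], [0, 0, 0]],
])

```text
t: 20.25
eef_pos: [0.4838, -0.0218, 0.316]
tool_rot: [-0.704, 0.708, -0.035, 0.036]
contact_force: [0.3, -0.1, 0.4]
gripper_width: 0.004
```

```bash
python3 lv.py s10; python3 - <<'E'
import cv2,numpy as np
a=cv2.imread('pics/s10.png');b=cv2.imread('pics/scene0.png')
cv2.imwrite('pics/v10.png',np.clip(np.vstack([a[120:380,60:580],cv2.resize(a[150:250,280:480],(520,260),interpolation=2)])*1.6,0,255).astype('uint8'))
c,d=np.load('pics/s10.npz')['range_z'],np.load('pics/scene0.npz')['range_z']
for n,(u0,u1,v0,v1) in dict(tumblers=(140,295,225,285),bucket=(170,272,290,360),decanter=(340,410,260,350),tray=(345,395,210,235)).items(): 
    e=np.abs(c-d)[v0:v1,u0:u1]; print(n,np.median(e).round(4),(e>.01).mean().round(3))
E
```

```text
t 20.25 TCP rel collar mm (x,down,y) [ -69.95 -115.99   -1.21] rot to go deg(tool) [ 0.34 -0.52  0.12] F(x,down,y) [ 0.35 -0.36 -0.07] w 0.004
36 181 [-21.5 -12.   36. ] [57.3 11.7 39.5] [26.4  1.  36.7]
tumblers 0.0016 0.007
bucket 0.0014 0.009
decanter 0.0015 0.009
tray 0.0018 0.007
```

View pics/v10.png

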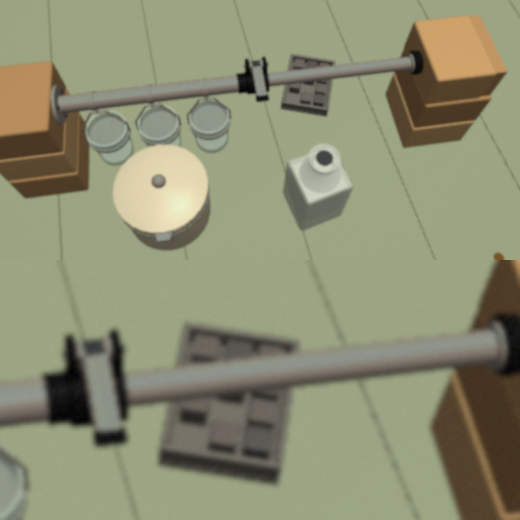

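```bash
python3 -c "
from station import *
print(hand_in(), get_obs()['t'])"
```

```text
the job is handed in; nothing more can be done
the job is handed in; nothing more can be done
```

The rail is braced and locked, and the job was handed in at about 20 s of the 53 s allowed. The hand-in gives no verdict.

**Tube:** I drew it out about 80 mm. At the end the tool felt 17.4 N along the tube. Taking off the seal's drag, measured at about 7.6 N, leaves roughly 10 N on the stone. The seal should settle that to about 8 N once the grip lets go. I could not measure the foot's force after release.

**Lever:** I swung it over in an arc with the shut fingers; the highest force I read was about 12 N. It snapped shut by itself.

**Last checks:**
- In the last picture the blade lies level across the collar, 36 to 39 mm above the tube axis.
- The foot is against the cheek and the gripper is clear, with no force on the tool.
- The depth images show no visible shift of the tumblers, bucket, decanter or tray compared with the start.

**What disagreed:** The visible fingertips stood about 36 mm short of the reported TCP. My first close therefore shut just above the tube and touched nothing. I corrected for the offset and the second grasp held.

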